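Nudge the spinning-top play plate onto its plinth's two pins

TASK

The loose wooden play plate has slipped off the two brass pins of its display plinth. Without gripping or lifting it, push it across the plinth with your fingers until both its holes drop over the two pins and it lies flat on the plinth. Leave the other toys where they stand.

Things in the scene. Friction and masses are not known exactly. Their poses are not given: they have to be found in the camera images.
- plinth: dark wooden display plinth, fixed to the table, 175 (x) x 230 (y) mm; origin at the centre of its underside, flat bed 18 mm above it. Along its far (+x) edge runs a rail 12 mm thick, standing 20 mm above the bed, near face at x = +75.5 mm; the other sides are open. Two brass pins at (31.5, +32) and (31.5, -32) mm
- play_plate: loose light-wood plate, 110 (x) x 150 (y) x 8 mm, about 0.15 kg, ring target painted on its near half; origin at the centre of its underside, z up. Two round through holes, 13 mm across, at (12, +32) and (12, -32) mm. Seated, it lies flat and square on the bed, origin at (19.5, 0) mm in the plinth's frame, far edge 1 mm short of the rail. Sliding it takes about 1 to 5 N
- pin_left (a point): foot of the left (+y) brass pin, at bed height; the pin is 10 mm thick and 7 mm high, its top tapered and rounded
- pin_right (a point): foot of the right (-y) brass pin, at bed height; the same
- hole_left (a point): centre of the plate's left (+y) hole, at the plate's underside; belongs on pin_left
- hole_right (a point): centre of the plate's right (-y) hole, at the plate's underside; belongs on pin_right
- plate_front (a point): middle of the plate's near (-x) edge, at its underside; off the pins this edge rests on the bed, 12 to 32 mm nearer the robot than when seated
- plate_back (a point): middle of the plate's far (+x) edge, at its underside; off the pins this edge is propped up 8 to 9 mm (plate tilted about 4 to 5 degrees). Pushed to the rail, the plate still rides on the pins and can be slid along the rail until the holes drop over them
- spinning_top: orange wooden spinning top, 60 mm across, 57 mm high, standing on its flat base; origin at the centre of its underside; to be left alone
- yellow_skittle: yellow turned skittle, 38 mm across, 100 mm high, standing; origin at the centre of its underside; to be left alone
- stacking_tower: wooden peg tower with coloured rings, 72 mm across, 110 mm high, behind the plinth; origin at the centre of its underside; to be left alone

How it is judged:
At the end, for the whole second after the job is handed in: both holes within 3 mm (horizontally) of their pins, the whole plate down on the bed (underside within 2 mm of it at the holes and at the near and far edges), level and at rest; the toys within 20 mm of where they stood and upright (horizontal distance between hole_left and pin_left below 0.003 m and horizontal distance between hole_right and pin_right below 0.003 m and z of each of hole_left, hole_right, plate_front, plate_back in the frame of plinth below 0.02 m and angle between play_plate's own z axis and vertical below 0.03 rad and linear speed of play_plate below 0.01 m/s and angular speed of play_plate below 0.1 rad/s and distance of each of spinning_top, yellow_skittle, stacking_tower from where it was at the start of the episode below 0.02 m and angle between each of spinning_top, yellow_skittle, stacking_tower's own z axis and vertical below 0.3 rad); the robot touches nothing.
It fails at once if the play plate is lifted off the plinth (z of each of plate_front, plate_back in the frame of plinth above 0.027 m).
It fails at once if the play plate is tipped up (angle between play_plate's own z axis and vertical above 0.3 rad).
It fails at once if another toy is moved by more than 20 mm or tipped over (distance of any of spinning_top, yellow_skittle, stacking_tower from where it was at the start of the episode above 0.02 m or angle between any of spinning_top, yellow_skittle, stacking_tower's own z axis and vertical above 0.3 rad).
It also fails if it takes over 51 s, if anything falls off the work surface, if the arm or the gripper's body presses on something with over 40 N, if the wrist force passes 120 N, or if a joint passes its speed limit or range.

ROBOT

A 7-joint arm with a two-finger parallel gripper is mounted at the origin on the work surface; the furniture and walls round the work are solid. World frame = base frame: x ahead of the robot, y to its left, z up, the work surface at z = 0. Lengths are in m, angles in rad, forces in N, time in s.
With the tool pointing down it reaches from about 0.4 to 0.875 m from the base axis. Payload 19.3 kg.
Tool frame: the origin (TCP) lies where the fingers leave the gripper's body, on its centre line; the fingertips stand bot.tip_reach ahead of it and the grasp point (between the pads) lies 54 mm ahead of it (bot.tip_reach is the distance from the TCP to the fingertips, in m); z points along the fingers, y is the line along which they close (so a half turn about z gives the same grasp; the last joint's range is limited). The gripper opens to 85 mm and grips with 20 to 120 N. Pads are 22 mm wide; open, the fingers measure 114 mm over their backs; the gripper's body (76 mm by 85 mm) begins 54 mm behind the grasp point. The pads swing forward as they close: fully open they stand 13 mm farther back than shut.
Start: joints at [1.219, 0.521, -0.036, 1.599, 0.021, 1.021, -0.113], TCP at [0.174, -0.6, 0.304] pointing down, gripper open.
Joint ranges: [-2.91, 2.91], [-0.3, 2.13], [-1.5, 1.42], [0.17, 2.43], [-1.26, 4.41], [0.16, 1.93], [-2.52, 2.52]. Speed limits (rad/s): [1.89, 1.89, 2.39, 2.39, 3.01, 3.01, 3.01].

INTERFACE

Orientations are given as [roll, pitch, yaw] about the fixed x, y, z axes, in that order (R = Rz(yaw) Ry(pitch) Rx(roll)).
In Python, from workcell import bot gives the robot as it stands. The module is installed in compiled form; this text tells all that it offers.
- The arm moves only by the shell command python3 -m jog 'ROWS' [FORCE]. ROWS is JSON, a list that holds one entry, the list of rows, each a list of 7 numbers: the shift along the tool's x, y, z in mm, then the turn, a rotation vector about the tool's x, y, z in rad, then the opening, from 0 (shut) to 1 (fully open). In form: [[[tx, ty, tz, wx, wy, wz, fingers], ...]]. A call has 1 to 5 rows; each row shifts and turns the commanded pose from where the row before left it, along the tool's axes as they then stand; what a row does not reach is not made up. A row lasts 1/10 s, in which the tool goes at most 50 mm and 8.59 degrees, less where a joint would pass 70% of its speed; a pose out of reach is approached as far as the arm can. A call is refused whole if a number of a shift passes 50 or a number of a turn 0.15, either way. A call with a gripper value outside its range is refused whole. The fingers move at their own pace and stop on an object; FORCE is the grip in N (left out, the last holds). Time passes only in rows, so rows that do not move let the fingers close. It gives the time, the measured TCP pose, the force, the opening and the grip force at its end, in the units of the state.
- bot.observe(): the state, without advancing time (a new reading comes with each control period).
- bot.grab_frame(name): name is "scene" or "top"; returns a dict with "img" (420x560x3 uint8, red, green, blue), "intrinsics" (3x3 intrinsics, pixels), "R" (3x3) and "t" (3): a world point X has camera coordinates R X + t. Camera axes: x right, y down, z forward; pixel columns grow to the right and rows downward; lengths in m; the calibration is good to about 2 mm. A picture is of the moment at which its call begins. There is no depth.
- bot.job_done(): hands the job in; it is judged then, once.
Trained networks look in a picture, given as the dict that the camera call returned (one of the last four; its "shot" number tells which), for a name from the list of things; names that differ only in an ending like _2 or _b are one class to them, and where a whole thing is asked for, a point or a joint stands for the part that bears it (a point fixed in the world has none). Each returns a list of dicts, best first, with "conf" (0 to 1); they miss things now and then, are a little off and sometimes report something else, mostly with a low value. They report only what shows in the picture. A call takes as long as a camera call.
- bot.trace(query, picture): "region" (420x560 bool, what is visible of it).
- bot.spot_point(query, picture): "xyz" ([x, y, z] in m, in world coordinates, good to about 4 mm: a listed point, or the origin of a listed thing).
The state is a dict: "clock": time; "qpos": joint angles; "qd": joint speeds; "joint_efforts": joint torques, N m; "position": TCP position; "tool_rot": TCP orientation; "force": force on the tool from outside, world axes, zero at the start; "moment": the same for the moment, N m; "grip_width": finger opening in m; "finger_force": force on a finger pad.
Only numpy, scipy, OpenCV 4.12 (cv2) and the standard library are available. Lean on these libraries where they do the work, as an engineer would, in place of code of your own. Each camera call takes 0.05 s, during which the arm holds its last target. There are 200 camera calls.

## Working session

There is one attempt and no reset: what is moved stays moved. The work goes in short steps, Python scripts to look and compute and a shell command to move; the robot and the scene stay as the last step left them, time stands still between calls to the robot, and variables do not carry over. Pictures are saved under pics/ and viewed, at most 10 in all, crops included, and the job is handed in when it is done.

```bash
mkdir -p pics
cat > h.py <<'E'
from workcell import bot
import numpy as np, cv2
def look(cam, names, save=None):
    p=bot.grab_frame(cam); out={}
    if save: cv2.imwrite('pics/'+save,p['img'][:,:,::-1])
    for n in names:
        r=bot.spot_point(n,p)
        if r: out[n]=(np.round(np.array(r[0]['xyz'])*1000,1),round(r[0]['conf'],2)); print(cam,n,*out[n])
        else: print(cam,n,None)
    return p,out
E
python3 - <<'E'
from h import *
N="plinth play_plate pin_left pin_right hole_left hole_right plate_front plate_back spinning_top yellow_skittle stacking_tower".split()
for c in("top","scene"): look(c,N,c+'1.png')
s=bot.observe(); print(s['clock'],s['position'],s['tool_rot'],bot.tip_reach,s['grip_width'],s['force'])
E
```

```text
top plinth [ 5.67e+02 -6.29e+01 -1.00e-01] 0.97
top play_plate [563.  -43.   22.9] 0.87
top pin_left [588.5 -24.3  18.4] 0.8
top pin_right [608.9 -82.8  18.8] 0.6
top hole_left [561.3  -7.6  26.3] 0.95
top hole_right [586.1 -71.9  23.9] 0.74
top plate_front [511.3 -60.5  18.8] 0.8
top plate_back [610.  -24.6  26.5] 0.95
top spinning_top [449.5 181.5  -5.2] 0.92
top yellow_skittle [ 5.811e+02  1.842e+02 -5.000e-01] 0.76
top stacking_tower [ 8.055e+02 -3.720e+01  5.000e-01] 0.92
scene plinth None
scene play_plate [562.3 -41.3  28.3] 0.96
scene pin_left [588.4 -21.1  19.5] 0.75
scene pin_right [604.4 -83.2  17.8] 0.57
scene hole_left [563.7  -9.4  20.7] 0.81
scene hole_right None
scene plate_front [506.7 -57.6  15.5] 0.74
scene plate_back [611.1 -25.6  26.5] 0.62
scene spinning_top [451.7 180.7  -1.4] 0.66
scene yellow_skittle [570.9 181.6  -0.6] 0.82
scene stacking_tower [809.5 -39.    1.3] 0.86
1.2 [ 0.17375896 -0.6003249   0.30387819] [-3.14151387e+00  2.00179401e-05  2.81759015e-01] 0.0726 0.0856470258780284 [0.23498219 0.71998675 0.04755044]
```

View pics/top1.png

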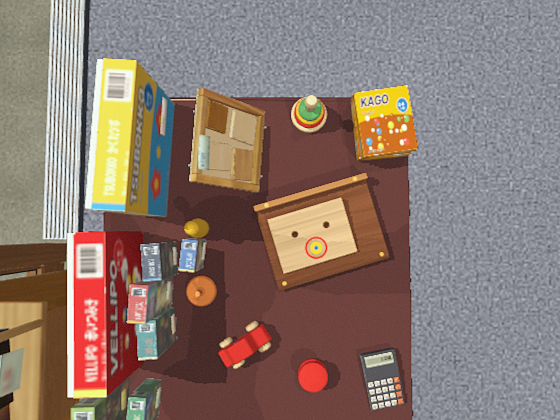

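View pics/scene1.png

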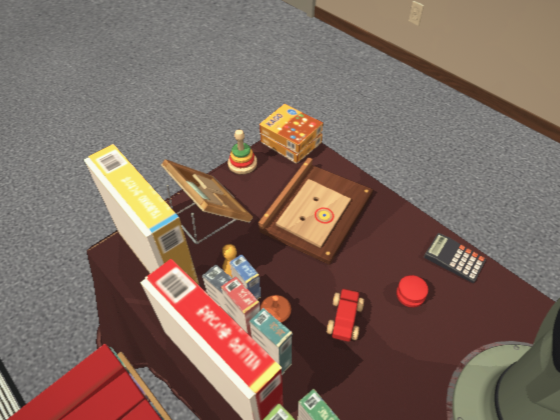

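The top view has +x up and +y left. The rail runs from about (257,208) to (370,178), the plate is centred near (313,235), and its holes are at (295,234) and (326,225). The plate sits offset to +y and turned a few degrees. Next I'll fit the poses more precisely.

```bash
cat >> h.py <<'E'
from scipy.optimize import least_squares
def proj(p,X):
    c=np.asarray(X)@p['R'].T+p['t']; u=c@p['intrinsics'].T; return u[:,:2]/u[:,2:]
def pose(q,L): # q=x,y,z,yaw,tilt(rad, +x edge up)
    x,y,z,a,t=q; ca,sa=np.cos(a),np.sin(a); ct,st=np.cos(t),np.sin(t)
    L=np.asarray(L,float); u=L[:,0]*ct-L[:,2]*st; w=L[:,0]*st+L[:,2]*ct
    return np.c_[x+ca*u-sa*L[:,1],y+sa*u+ca*L[:,1],z+w]
def silh(X,p,mask):
    m=np.zeros(mask.shape,np.uint8)
    cv2.fillConvexPoly(m,cv2.convexHull(np.round(proj(p,X)*16).astype(np.int32)),1,shift=4); return m
def box(hx,hy,h): return [[a*hx,b*hy,c] for a in(-1,1) for b in(-1,1) for c in(0,h)]
def contour_fit(ps,name,L,mk,q0):
    cs=[]
    for p in ps:
        r=bot.trace(name,p)
        if not r: continue
        m=r[0]['region'].astype(np.uint8); c=max(cv2.findContours(m,0,cv2.CHAIN_APPROX_NONE)[0],key=cv2.contourArea)[:,0].astype(float)
        cs.append((p,c,m))
    def f(q):
        out=[]
        for p,c,m in cs:
            h=cv2.convexHull(proj(p,pose(mk(q),L)).astype(np.float32))
            out+= [cv2.pointPolygonTest(h,(float(a),float(b)),True)-0.5 for a,b in c]
        return np.array(out)
    s=least_squares(f,q0,loss='soft_l1',f_scale=0.7,diff_step=1e-3,x_scale=[.01,.01,.1])
    return s.x,np.median(abs(s.fun))
def rel(P,X): # world xy -> plinth frame mm
    d=np.asarray(X)[:2]-P[:2]; c,s=np.cos(P[2]),np.sin(P[2]); return np.array([c*d[0]+s*d[1],-s*d[0]+c*d[1]])*1000
E
python3 - <<'E'
from h import *
ps=[bot.grab_frame('top'),bot.grab_frame('scene')]
Lp=[[a,b,c] for a in(-.0875,.0875) for b in(-.115,.115) for c in(0,.018)]+[[a,b,.038] for a in(.0755,.0875) for b in(-.115,.115)]
for sel in([0],[1],[0,1]):
    q=[ps[i] for i in sel]
    P,e=contour_fit(q,'plinth',Lp,lambda q:[q[0],q[1],0,q[2],0],[.567,-.063,.29])
    W,e2=contour_fit(q,'play_plate',box(.055,.075,.008),lambda q:[q[0],q[1],.018+.0042,q[2],.078],[.562,-.042,.33])
    print(sel,P,e,W,e2,'rel',rel(P,W),np.degrees(W[2]-P[2]))
E
```

```text
[0] [ 0.56735047 -0.05827734  0.29416971] 0.49472807314455236 [ 0.56067414 -0.03864371  0.29648609] 0.4297177858040643 rel [-0.69685601 20.72599914] 0.13271857050521957
[1] [ 0.56837432 -0.06169317  0.29065427] 0.472379999362635 [ 0.56206977 -0.04343431  0.28514992] 0.42646785759725997 rel [-0.80750976 19.29977599] -0.3153761554835983
[0, 1] [ 0.56750143 -0.05885088  0.29315784] 0.5003790888193644 [ 0.56098883 -0.03985376  0.2935218 ] 0.6207825118453031 rel [-0.74502242 20.0686206 ] 0.020853789007489795
```

```bash
for i in 1 2 3; do python3 -m jog '[[[35,-35,0,0,0,-0.003,0],[35,-35,0,0,0,-0.003,0],[35,-35,0,0,0,0,0],[35,-35,0,0,0,0,0],[35,-35,0,0,0,0,0]]]' | tail -c 400; done; python3 -c "
from h import *
s=bot.observe(); print(s['clock'],s['position'],s['tool_rot'],bot.tip_reach,s['grip_width'],s['force']); print(rel(np.array([.5675,-.0589,.2932]),s['position']))"
```

```text
clock: 2.2
position: [0.2929, -0.3813, 0.3041]
tool_rot: [3.141, -0.0, 0.288]
force: [0.9, -0.4, -0.0]
grip_width: 0.0123
finger_force: 0.0
clock: 2.7
position: [0.4101, -0.1633, 0.3042]
tool_rot: [3.141, -0.001, 0.294]
force: [1.0, -0.6, 0.1]
grip_width: 0.0002
finger_force: 0.0
clock: 3.2
position: [0.5261, 0.0554, 0.3041]
tool_rot: [3.141, -0.0, 0.3]
force: [1.0, -1.4, 0.5]
grip_width: -0.0002
finger_force: 0.0
3.2 [0.52612375 0.05543812 0.30408628] [ 3.14140093e+00 -4.15230738e-04  2.99528712e-01] 0.0726 -0.00019771773713667421 [ 0.98152926 -1.42746891  0.45185977]
[ -6.56479977 121.41706465]
```

```bash
python3 -m jog '[[[7,0,48,0,0,0.006,0],[0,0,48,0,0,0,0],[0,0,48,0,0,0,0],[0,0,40,0,0,0,0],[0,0,24,0,0,0,0]]]'; python3 -m jog '[[[0,4,0,0,0,0,0],[0,3,0,0,0,0,0],[0,2,0,0,0,0,0],[0,2,0,0,0,0,0]]]';  python3 - <<'E'
from h import *
s=bot.observe(); print(s['clock'],s['position'],rel(np.array([.5675,-.0589,.2932]),s['position']),s['force'])
p=bot.grab_frame('top'); cv2.imwrite('pics/a.png',cv2.resize(p['img'][140:320,200:440,::-1],None,fx=3,fy=3,interpolation=2))
E
```

```text
clock: 3.7
position: [0.5311, 0.0555, 0.093]
tool_rot: [-3.141, 0.003, 0.294]
force: [0.4, 0.0, 0.2]
grip_width: 0.0002
finger_force: 0.0
clock: 4.1
position: [0.5361, 0.0447, 0.0974]
tool_rot: [3.141, -0.002, 0.293]
force: [0.1, -0.3, -0.1]
grip_width: 0.0
finger_force: 0.0
4.1 [0.53614008 0.04468803 0.09743973] [-8.28885067e-02  1.08230850e+02] [ 0.12926263 -0.32835887 -0.09722876]
```

View pics/a.png

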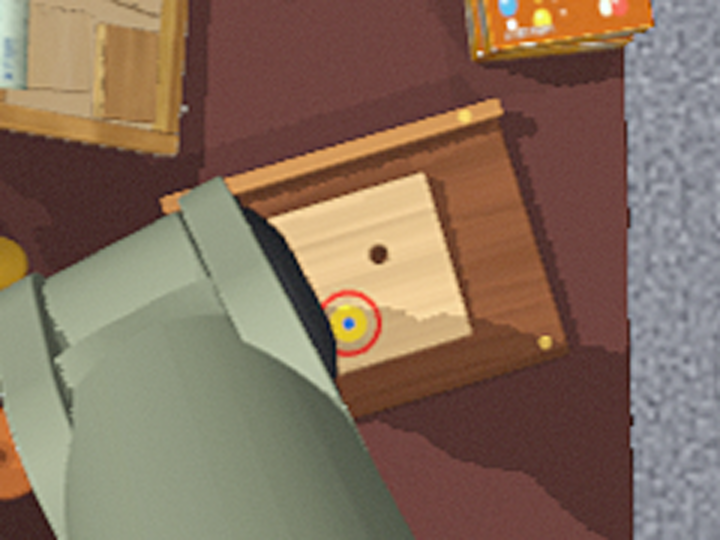

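The arm hides the plate's left part; the right hole shows at crop pixel (378,254), so nothing has been disturbed. I'll advance until contact.

```bash
python3 -m jog '[[[0,1,2,0,0,0,0],[0,1,0,0,0,0,0],[0,1,0,0,0,0,0]]]';python3 -m jog '[[[0,1,0,0,0,0,0],[0,1,0,0,0,0,0],[0,1,0,0,0,0,0]]]'; python3 -m jog '[[[0,2,0,0,0,0,0],[0,1,0,0,0,0,0],[0,1,0,0,0,0,0]]]'
python3 - <<'E'
from h import *
s=bot.observe(); print(s['clock'],s['position'],rel(np.array([.5675,-.0589,.2932]),s['position']),s['force'])
look('top',['hole_right'])
E
```

```text
clock: 4.45
position: [0.5362, 0.0422, 0.094]
tool_rot: [-3.142, -0.0, 0.294]
force: [1.1, 0.6, -0.6]
grip_width: 0.0001
finger_force: 0.0
clock: 4.75
position: [0.537, 0.0394, 0.0939]
tool_rot: [-3.141, 0.0, 0.294]
force: [0.4, 0.3, 0.3]
grip_width: 0.0
finger_force: 0.4
clock: 5.05
position: [0.5382, 0.0354, 0.0939]
tool_rot: [-3.142, -0.0, 0.294]
force: [-0.3, 0.7, 0.0]
grip_width: -0.0003
finger_force: 0.4
5.05 [0.53824565 0.03537951 0.09389178] [-0.75749495 98.71104345] [-0.34900493  0.67248981  0.04078752]
top hole_right [586.8 -78.4  23.9] 0.62
```

```bash
python3 -m jog '[[[0,2,0,0,0,0,0],[0,2,0,0,0,0,0],[0,2,0,0,0,0,0],[0,0,0,0,0,0,0]]]' | grep -E 'clock|posi|force'
python3 - <<'E'
from h import *
P=np.array([.5675,-.0589,.2932])
s=bot.observe(); print(rel(P,s['position']))
p,o=look('top',['hole_right','plate_front','plate_back','hole_left'])
for k in o: print(k, rel(P,o[k][0]/1000))
cv2.imwrite('pics/b.png',cv2.resize(p['img'][140:320,200:440,::-1],None,fx=3,fy=3,interpolation=2))
E
```

```text
clock: 5.55
position: [0.54, 0.0294, 0.0939]
force: [-0.9, -0.5, 0.8]
finger_force: 0.0
[-0.79099661 92.42692427]
top hole_right [584.2 -84.7  21. ] 0.61
top plate_front [509.3 -71.   20. ] 0.71
top plate_back [615.2 -40.4  25.8] 0.8
top hole_left [562.6 -19.2  27.1] 0.94
hole_right [  8.53066741 -29.52554341]
plate_front [-59.21335971   5.23717785]
plate_back [51.01116818  3.92437519]
hole_left [ 6.78309308 39.42194374]
```

View pics/b.png

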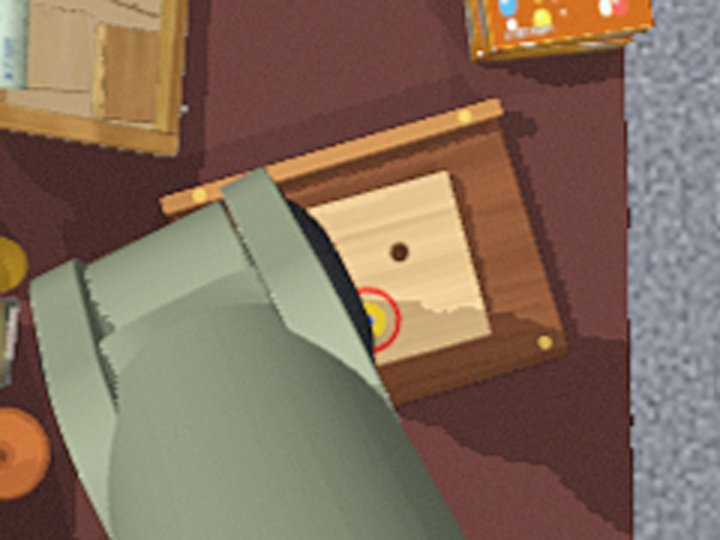

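The right hole has moved from (378,254) to (400,252), about 14 mm toward −y, and the plate is still square. I'll push 4 mm more, then back off and measure.

```bash
python3 -m jog '[[[0,2,0,0,0,0,0],[0,2,0,0,0,0,0],[0,0,0,0,0,0,0],[0,-10,0,0,0,0,0],[0,-15,-30,0,0,0,0]]]' | grep -E 'clock|posi|force'; for i in 1 2; do python3 -m jog '[[[-20,0,-40,0,0,0,1],[-48,0,0,0,0,0,1],[-48,0,0,0,0,0,1],[-40,0,0,0,0,0,1],[0,0,0,0,0,0,1]]]'|grep -E 'clock|posi'; [ $i = 1 ]
python3 - <<'E'
from h import *
P=np.array([.5675,-.0589,.2932])
cv2.imwrite('pics/c.png',cv2.resize(bot.grab_frame('top')['img'][140:320,200:440,::-1],None,fx=3,fy=3,interpolation=2))
p,o=look('scene',['hole_right','hole_left','play_plate'])
for k in o: print(k, rel(P,o[k][0]/1000))
E
[ $i = 1 ] && break; done
```

```text
clock: 6.3
position: [0.5323, 0.0499, 0.1217]
force: [-0.2, 0.8, 0.6]
finger_force: 0.0
clock: 6.8
position: [0.3799, 0.0035, 0.164]
scene hole_right [588.3 -86.   23.6] 0.97
scene hole_left [568.5 -31.3  20.9] 0.9
scene play_plate [564.3 -57.1  27.2] 0.88
hole_right [ 12.07997322 -31.95503477]
hole_left [ 8.93419688 26.13312316]
play_plate [-2.54320571  2.6480379 ]
```

View pics/c.png

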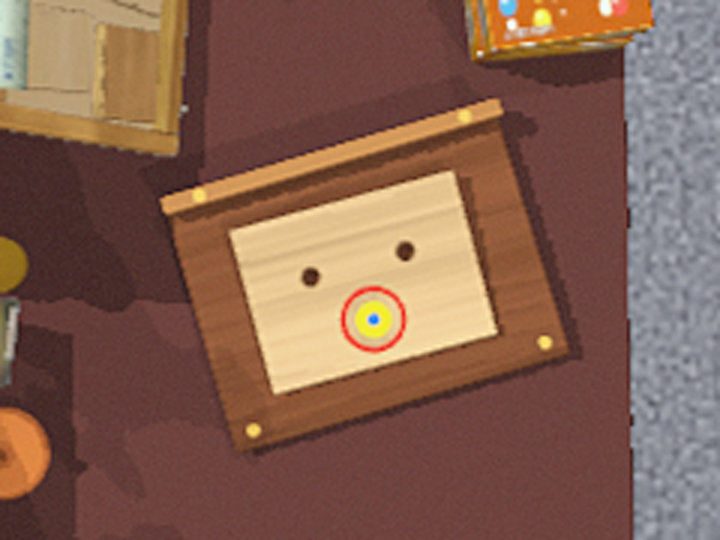

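The plate is fully visible. Its holes are at crop pixels (311,277) and (405,251), and it is nearly square and centred. Fitting it again.

```bash
cat > m.py <<'E'
from h import *
def measure(tilt=True):
    ps=[bot.grab_frame('top'),bot.grab_frame('scene')]
    Lp=[[a,b,c] for a in(-.0875,.0875) for b in(-.115,.115) for c in(0,.018)]+[[a,b,.038] for a in(.0755,.0875) for b in(-.115,.115)]
    z,t=(.0222,.078) if tilt else (.018,0)
    for sel in([0],[1]):
        q=[ps[i] for i in sel]
        P,e=contour_fit(q,'plinth',Lp,lambda q:[q[0],q[1],0,q[2],0],[.567,-.06,.293])
        W,e2=contour_fit(q,'play_plate',box(.055,.075,.008),lambda q:[q[0],q[1],z,q[2],t],[.567,-.06,.293])
        print(sel,np.round(P,4),np.round(W,4),'rel',np.round(rel(P,W),1),'deg',np.round(np.degrees(W[2]-P[2]),2))
    s=bot.observe(); print(s['clock'],np.round(s['position'],4),np.round(rel(np.array([.5675,-.0589,.2932]),s['position']),1),'yaw',s['tool_rot'][2],s['force'])
if __name__=='__main__':
    import sys; measure(len(sys.argv)<2)
E
python3 m.py
```

```text
[0] [ 0.5673 -0.0583  0.2973] [ 0.5643 -0.0557  0.2652] rel [-2.1  3.3] deg -1.84
[1] [ 0.5707 -0.0634  0.3226] [ 0.5653 -0.0599  0.2726] rel [-4.   5.1] deg -2.87
7.35 [0.3847 0.0048 0.1638] [-156.6  113.8] yaw 0.29387608538017274 [0.35059409 0.1085424  0.62140959]
```

```bash
python3 -m jog '[[[20,38,0,0,0,0,1],[20,38,0,0,0,0,1],[20,36,0,0,0,0,1],[16,0,20,0,0,0,1],[0,0,40,0,0,0,1]]]' | grep -E 'clock|posi|force'; python3 -m jog '[[[0,0,10,0,0,0,1],[0,0,0,0,0,0,1]]]'
python3 - <<'E'
from h import *
P=np.array([.5675,-.0589,.2932])
s=bot.observe(); print(rel(P,s['position']),s['grip_width'])
p=bot.grab_frame('scene'); cv2.imwrite('pics/d.png',cv2.resize(p['img'][120:300,220:440,::-1],None,fx=3,fy=3,interpolation=2))
E
```

```text
clock: 7.85
position: [0.493, -0.0813, 0.1047]
force: [0.9, -0.2, -1.6]
finger_force: 0.0
clock: 8.05
position: [0.4887, -0.0802, 0.0929]
tool_rot: [-3.14, 0.003, 0.294]
force: [-0.3, 0.0, 1.2]
grip_width: 0.0854
finger_force: 0.0
[-81.56201854   2.37899508] 0.08544549880428254
```

View pics/d.png

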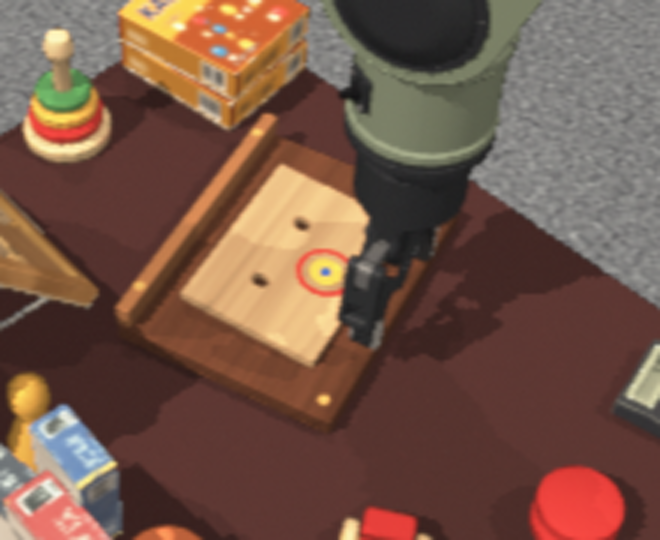

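The left fingertip shows at about crop (365,345), just in front of the plate's near edge. I'll project candidate tip heights to find out how high it is.

Run:
```python
from h import *
p=bot.grab_frame('scene');P=[.5675,-.0589,0,.2932,0]
for z in(.018,.022,.034):
    print(z,[((proj(p,pose(P,[[x,y,z]]))[0]-[220,120])*3).round(0).tolist() for x in(-.093,-.0815,-.0705) for y in (.045,.0595)])
```

```text
0.018 [[378.0, 357.0], [369.0, 371.0], [363.0, 350.0], [355.0, 365.0], [350.0, 344.0], [341.0, 359.0]]
0.022 [[378.0, 354.0], [370.0, 368.0], [364.0, 347.0], [355.0, 362.0], [350.0, 341.0], [341.0, 355.0]]
0.034 [[380.0, 344.0], [371.0, 358.0], [365.0, 337.0], [357.0, 352.0], [351.0, 331.0], [342.0, 346.0]]
```

The picture fits tips about 33 mm up, since the open fingers stand 13 mm farther back. I'll go 11 mm lower carefully.

```bash
python3 -m jog '[[[0,0,4,0,0,0,1],[0,0,3,0,0,0,1],[0,0,0,0,0,0,1]]]' | grep -E 'clock|posi|force';python3 -m jog '[[[0,0,2,0,0,0,1],[0,0,2,0,0,0,1],[0,0,0,0,0,0,1]]]' | grep -E 'clock|posi|force'
python3 - <<'E'
from h import *
P=np.array([.5675,-.0589,.2932])
s=bot.observe(); print(rel(P,s['position']),s['force'])
p=bot.grab_frame('scene'); cv2.imwrite('pics/e.png',cv2.resize(p['img'][180:250,300:400,::-1],None,fx=6,fy=6,interpolation=2))
E
```

```text
clock: 8.45
position: [0.4898, -0.0806, 0.0872]
force: [0.2, -0.1, 0.0]
finger_force: 0.0
clock: 8.75
position: [0.4896, -0.0805, 0.0827]
force: [-0.1, 0.3, 0.2]
finger_force: 0.0
[-80.77953538   1.81599877] [-0.13331398  0.25961566  0.19317393]
```

View pics/e.png

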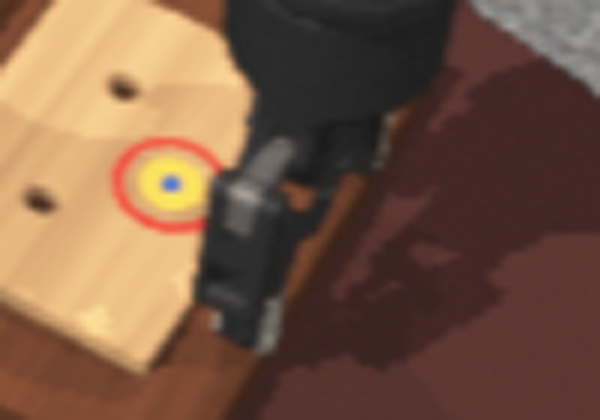

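There's no contact yet and the tips are just above the bed, in front of the near edge. Lowering 1.5 mm, then pushing forward.

```bash
python3 -m jog '[[[4,0,1.5,0,0,0,1],[4,0,0,0,0,0,1],[3,0,0,0,0,0,1],[2,0,0,0,0,0,1]]]' | grep -E 'clock|posi|force';python3 -m jog '[[[2,0,0,0,0,0,1],[2,0,0,0,0,0,1],[2,0,0,0,0,0,1],[2,0,0,0,0,0,1]]]' | grep -E 'clock|posi|force'; python3 m.py
```

```text
clock: 9.2
position: [0.5024, -0.0767, 0.0814]
force: [-1.3, -0.3, 0.1]
finger_force: 0.4
clock: 9.6
position: [0.5099, -0.0744, 0.0814]
force: [-0.1, -0.4, -1.0]
finger_force: 0.5
[0] [ 0.5663 -0.0582  0.2876] [ 0.5741 -0.0519  0.2916] rel [9.2 3.8] deg 0.23
[1] [ 0.567 -0.06   0.293] [ 0.5755 -0.0547  0.2959] rel [9.6 2.6] deg 0.17
9.9 [ 0.5099 -0.0744  0.0814] [-59.7   1.8] yaw 0.2937667739284462 [-0.31846157 -0.4564799   0.5275292 ]
  return _methods._mean(a, axis=axis, dtype=dtype,
  ret = ret.dtype.type(ret / rcount)
```

```bash
python3 -m jog '[[[2,0,0,0,0,0,1],[2,0,0,0,0,0,1],[2,0,0,0,0,0,1],[1,0,0,0,0,0,1]]]' | grep -E 'clock|posi|force';for i in 1 2 3 ; do python3 -m jog '[[[1,0,0,0,0,0,1],[1,0,0,0,0,0,1]]]' | grep -E 'posi|force'; done;  python3 m.py 2>/dev/null
```

```text
clock: 10.3
position: [0.5167, -0.0723, 0.0814]
force: [-1.3, -0.6, 0.4]
finger_force: 0.6
position: [0.5185, -0.0718, 0.0814]
force: [-1.4, -0.3, 0.6]
finger_force: 0.5
position: [0.5204, -0.0713, 0.0814]
force: [-0.3, -1.2, -0.4]
finger_force: 0.1
position: [0.5224, -0.0707, 0.0814]
force: [-1.4, -0.9, -0.5]
finger_force: 0.5
[0] [ 0.5662 -0.0597  0.2944] [ 0.5885 -0.0515  0.285 ] rel [23.7  1.3] deg -0.54
[1] [ 0.5689 -0.0635  0.3025] [ 0.6044 -0.0418  0.614 ] rel [40.4 10.1] deg 17.85
11.2 [ 0.5223 -0.0706  0.0814] [-46.6   1.8] yaw 0.2938889025593825 [-0.19596266  0.83983492 -0.15622718]
```

```bash
for i in 1 2 3 ; do python3 -m jog '[[[1,0,0,0,0,0,1],[0,0,0,0,0,0,1]]]' | grep -E 'posi|force'; done
python3 - <<'E'
from h import *
P=np.array([.5675,-.0589,.2932])
for c in('top','scene'):
    p,o=look(c,['hole_left','hole_right','plate_back'])
    for k in o: print(k, rel(P,o[k][0]/1000))
cv2.imwrite('pics/f.png',cv2.resize(p['img'][140:260,240:400,::-1],None,fx=5,fy=5,interpolation=2))
E
```

```text
position: [0.5232, -0.0705, 0.0814]
force: [-0.6, -0.7, 0.1]
finger_force: 0.5
position: [0.5236, -0.0704, 0.0813]
force: [-5.8, -2.9, 2.3]
finger_force: 2.8
position: [0.5238, -0.0704, 0.0811]
force: [-9.3, -3.4, 6.7]
finger_force: 5.1
top hole_left [587.3 -18.7  20.9] 0.79
top hole_right [605.9 -86.4  17.4] 0.66
top plate_back [637.8 -37.9  16.2] 0.93
hole_left [30.57350257 32.76188244]
hole_right [ 28.81326743 -37.42466593]
plate_back [73.3692317  -0.21410228]
scene hole_left [587.1 -24.   14.1] 0.75
scene hole_right [609.5 -80.1  19.4] 0.95
scene plate_back [638.5 -39.7  17.2] 0.62
hole_left [28.85024696 27.74586907]
hole_right [ 34.08044151 -32.4339869 ]
plate_back [73.5191276  -2.13959733]
```

View pics/f.png

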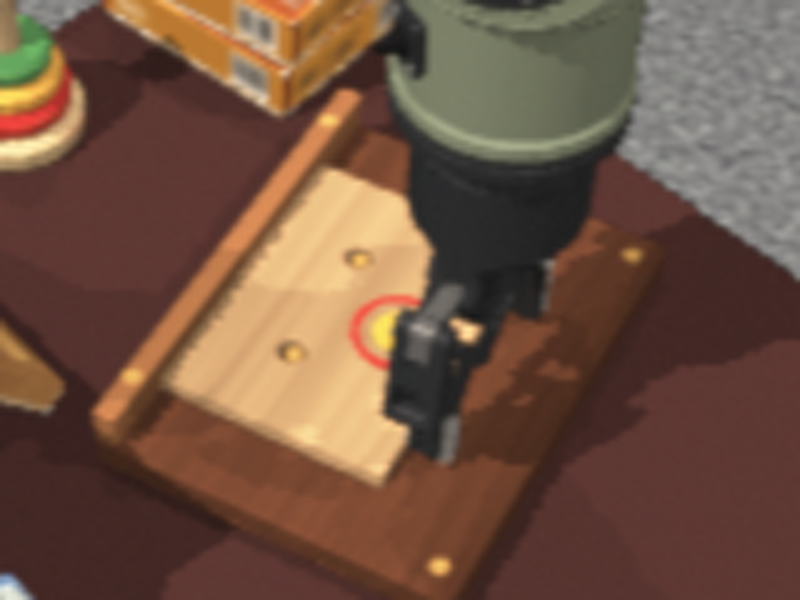

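Brass now shows inside both holes, at (359,260) and (291,352), and the plate's far edge is at the rail. It may already have dropped, so I'll back off to check.

```bash
python3 -m jog '[[[-4,0,0,0,0,0,1],[-20,0,0,0,0,0,1],[-30,0,-20,0,0,0,1],[-30,0,-40,0,0,0,1],[-10,-40,-40,0,0,0,1]]]' | grep -E 'clock|posi|force'; python3 -m jog '[[[0,-45,-20,0,0,0,1],[0,-45,0,0,0,0,1],[0,-45,0,0,0,0,1],[0,0,0,0,0,0,1],[0,0,0,0,0,0,1]]]' | grep -E 'clock|posi|force'
python3 - <<'E'
from h import *
P=np.array([.5675,-.0589,.2932])
for c in('top','scene'):
    p,o=look(c,['hole_left','hole_right','plate_back','plate_front','play_plate'])
    for k in o: print(k, rel(P,o[k][0]/1000))
    r=bot.trace('play_plate',p); m=r[0]['region'].astype(np.uint8)
    # IoU of seated vs propped hypotheses over y offsets
    for nm,z,t in(('seated',.018,0.),('propped',.0222,.078)):
        best=max(((2*(m&s).sum()/(m.sum()+s.sum()),x,y,a) for x in(-.002,0,.001) for y in np.arange(-.006,.0061,.001) for a in(-.01,0,.01)
          for w in [np.array([.0195+x,y])] for s in [silh(pose([P[0]+np.cos(P[2])*w[0]-np.sin(P[2])*w[1],P[1]+np.sin(P[2])*w[0]+np.cos(P[2])*w[1],z,P[2]+a,t],box(.055,.075,.008)),p,m)]))
        print(c,nm,np.round(best,4))
    if c=='top': cv2.imwrite('pics/g1.png',p['img'][:,:,::-1])
    a=p['img'][140:260,240:400,::-1] if c=='scene' else p['img'][170:290,240:400,::-1]
    I=a if c=='top' else np.vstack([I,a])
cv2.imwrite('pics/g.png',cv2.resize(np.hstack([I[:120],I[120:]]),None,fx=2.5,fy=2.5,interpolation=2))
E
```

```text
clock: 12.7
position: [0.4242, -0.0667, 0.177]
force: [0.9, 2.1, 1.0]
finger_force: 0.0
clock: 13.2
position: [0.3872, 0.0668, 0.1964]
force: [0.7, -0.0, 0.7]
finger_force: 0.0
top hole_left [582.1 -18.7  20.8] 0.81
top hole_right [608.7 -84.2  14.9] 0.79
top plate_back [635.  -39.1  15.7] 0.85
top plate_front [530.  -76.1  19. ] 0.84
top play_plate [588.7 -54.5  16. ] 0.61
hole_left [25.59541816 34.26477155]
hole_right [ 32.12961211 -36.12780128]
plate_back [70.34190415 -0.553643  ]
plate_front [-40.87074188  -5.62782888]
play_plate [21.56694258 -1.91493802]
top seated [0.9811 0.001  0.     0.01  ]
top propped [0.9779 0.001  0.001  0.    ]
scene hole_left [589.  -26.   12.9] 0.78
scene hole_right [610.6 -82.1  17.6] 0.76
scene plate_back [635.9 -37.6  16.9] 0.89
scene plate_front [530.9 -70.7  19.5] 0.64
scene play_plate [587.3 -53.   23.5] 0.86
hole_left [30.09112814 25.28208866]
hole_right [ 34.55546355 -34.6665536 ]
plate_back [71.63702139  0.62222746]
plate_front [-38.44845782  -0.71839512]
play_plate [20.66021479 -0.07432815]
scene seated [ 0.8866  0.     -0.002   0.    ]
scene propped [0.8755 0.001  0.     0.01  ]
```

View pics/g.png

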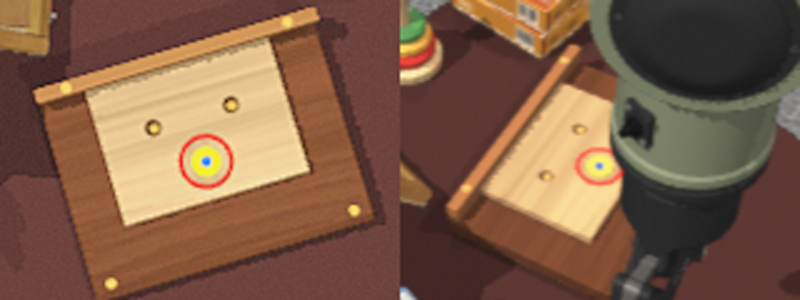

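Both pins sit centred in their holes, with a dark ring round each, and the far edge reads at bed height. I'll clear the arm from the scene view for one last check.

```bash
python3 -m jog '[[[0,-45,0,0,0,0,1],[0,-45,0,0,0,0,1],[-10,-40,-20,0,0,0,1],[0,0,0,0,0,0,1],[0,0,0,0,0,0,1]]]' | grep -E 'clock|posi|force'; python3 m.py flat 2>/dev/null; python3 m.py 2>/dev/null
python3 - <<'E'
from h import *
I=[]
for c,(r,k) in(('top',(198,282)),('scene',(175,285))):
    p,o=look(c,['plate_back','plate_front','spinning_top','yellow_skittle','stacking_tower'])
    I.append(cv2.resize(p['img'][r:r+60,k:k+65,::-1],None,fx=6,fy=6,interpolation=2))
cv2.imwrite('pics/i.png',np.hstack(I))
E
```

```text
clock: 14.4
position: [0.3398, 0.1881, 0.2165]
force: [-0.1, -0.1, 0.8]
finger_force: 0.0
[0] [ 0.5676 -0.0584  0.2935] [ 0.5866 -0.0518  0.2947] rel [20.1  0.8] deg 0.07
[1] [ 0.5643 -0.0663  0.2765] [0.4921 0.1215 0.147 ] rel [-18.2 200.4] deg -7.42
14.7 [0.3403 0.1868 0.216 ] [-146.5  300.8] yaw 0.2922850689216936 [ 0.4677293  -0.38255308  0.30505583]
[0] [ 0.5675 -0.0584  0.2968] [ 0.5865 -0.0513  0.2942] rel [20.2  1.2] deg -0.15
[1] [ 0.5652 -0.0654  0.2833] [ 0.567 -0.06   0.293] rel [3.2 4.7] deg 0.55
15.0 [0.3401 0.1873 0.2162] [-146.5  301.5] yaw 0.29350092174610487 [0.16777762 0.21020451 0.47723849]
top plate_back [639.2 -41.1  18.5] 0.6
top plate_front [536.1 -76.2  22.6] 0.57
top spinning_top [448.1 181.4  -1.8] 0.74
top yellow_skittle [578.  182.8   0.7] 0.76
top stacking_tower [ 8.076e+02 -3.660e+01  8.000e-01] 0.74
scene plate_back None
scene plate_front None
scene spinning_top [ 4.533e+02  1.779e+02 -1.000e-01] 0.98
scene yellow_skittle [5.750e+02 1.829e+02 3.000e-01] 0.55
scene stacking_tower [809.5 -35.1  -1.6] 0.89
```

View pics/i.png

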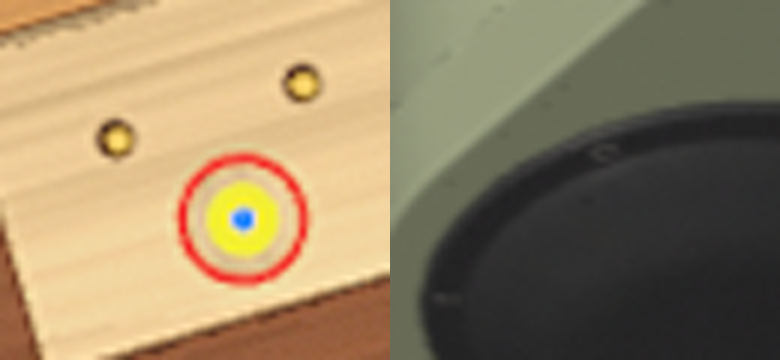

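Both pins show inside their holes, at (118,138) and (302,83). The far edge now reads about 17 mm up, against 26 mm when it was propped, and the toys haven't moved. The plate is seated, so I'm handing in.

```bash
python3 -c "
from workcell import bot
print(bot.job_done())"
```

```text
the job is handed in; nothing more can be done
None
```

I pushed the plate across the plinth until both holes sat over the brass pins and it lay flat, left the other toys where they stood, and handed the job in at about 15 s; the hand-in returned no verdict.

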